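Square up a pile of parts trays and hold it squeezed in the banding clamp

TASK

Two filled parts trays lie on the bench and a third already lies in the banding clamp: keeping them level, stack the two squarely on the third so that all three make one straight pile, and let go of them. Then push the clamp's sprung arm by its upright handle towards the pile, past the click of its catch and on until its roller squeezes the pile tight against the end plate, and finish while still holding it there against the spring (let go, it would drop back onto the catch and the pile would be slack), ready for a workmate to put the strap on. Leave the other things on the bench where they are.

Things in the scene. Friction and masses are not known exactly. Their poses are not given: they have to be found in the camera images.
- clamp: banding clamp, fixed. Origin on the bench under the pile's centre; x along the pile to the end plate, z up. Grey base plate 8 mm thick, x -135..90, y -145..60 mm. Trays lie lengthwise on a 72 mm wide deck, 18 mm above the bench, sides open for fingers. Pivot post at (-92, -105) mm, 80 mm tall; catch housing at x -35..45, y -105 mm, 40 mm tall
- end_plate (a point): middle of the inner face of the upright steel end plate, 64 mm from the clamp's origin along its x, 53 mm above the bench; plate 84 mm wide, top 98 mm above the bench. A tray home against it has its origin at clamp x = 4, y = 0 mm
- squeeze_arm (a joint): angle (rad) of the sprung arm: 0 = open on its stop (sprung there, 0.4 N m, 0.9 at 0.45); grows towards the pile; at 0.45 it lies along clamp y; hard stop 0.48. The catch clicks in at 0.38, and a released arm drops back onto it there. The roller meets a pile that is home at 0.39; from 0.42 to 0.48 the pile is squeezed tight, which takes about 7 to 12 N on the handle
- handle_mid (a point): middle of the upright handle on the arm's end: black cylinder, 25 mm diameter, 58 to 120 mm above the bench (this point 89 mm), 190 mm from the pivot. In clamp axes at (-175, 66) mm with the arm open, (-92, 85) mm at 0.45. Below it the flat arm bar, 40 to 52 mm above the bench
- hinge (a point): axis of the arm's upright pivot, about which the handle swings on a level circle; point at the height of the arm bar (46 mm)
- roller (a point): axis of the upright sprung rubber roller on the arm that meets the pile's end, at mid height (54 mm): 24 mm diameter, 58 mm tall, 105 mm from the pivot; preload 3 N, then 0.9 N per mm, gives up to 12 mm
- catch (a joint): travel (m) of the catch's spring pin: 0 = riding on the rim of the arm's quadrant, about 0.005 = dropped into the notch behind the tooth (the click)
- tray_a: black plastic tray, 120 x 62 x 20 mm (own x, y, z), about 160 g, 32 cells filled with yellow casings below the rim; flat rim and underside: trays stack 20 mm apart, not interlocking; origin at the centre of the underside. This one lies at the start on the deck of the clamp, its underside 18 mm above the bench, up to 8 mm short of the end plate.
- tray_b: black plastic tray, 120 x 62 x 20 mm (own x, y, z), about 160 g, 32 cells filled with yellow casings below the rim; flat rim and underside: trays stack 20 mm apart, not interlocking; origin at the centre of the underside. Lies on the bench at the start.
- tray_c: black plastic tray, 120 x 62 x 20 mm (own x, y, z), about 160 g, 32 cells filled with yellow casings below the rim; flat rim and underside: trays stack 20 mm apart, not interlocking; origin at the centre of the underside. Lies on the bench at the start.
- phone: bystander: black phone, 146 x 70 x 9 mm, lying flat
- clip_bin: bystander: small grey open bin of metal clips, 110 x 76 x 45 mm
- screwdriver: bystander: screwdriver, 150 mm long, lying
- casing_1: bystander: loose yellow plastic casing, 62 x 13 x 10 mm
- casing_2: bystander: loose yellow plastic casing, 62 x 13 x 10 mm
- glue_jar: bystander: jar, 54 mm diameter, 75 mm tall
Mind the look-alikes: they are no part of the job. What is shaped like the tray_b but grey or pink is not meant. Leave any grey look-alike of the tray_c alone.

How it is judged:
By the outcome, as a careful person would: the job done as asked, in the order asked, and still so for the second after the job is handed in, while the arm keeps its last pose, push and grip.
It also fails if it takes over 54 s, if anything falls off the work surface, if the arm or the gripper's body presses on something with over 40 N, if the wrist force passes 120 N, or if a joint passes its speed limit or range.

ROBOT

A 7-joint arm with a two-finger parallel gripper is mounted at the origin on the work surface. World frame = base frame: x ahead of the robot, y to its left, z up, the work surface at z = 0. Lengths are in mm, angles in rad, forces in N, time in s.
With the tool pointing down it reaches from about 425 to 875 mm from the base axis. Payload 8.4 kg.
Tool frame: the origin (TCP) lies at the very end of the fingers, on their centre line; the grasp point (between the pads) lies 19 mm behind it (grip_point_offset is the distance from the TCP to the grasp point, in mm); z points along the fingers, y is the direction in which the jaws open and shut (so a half turn about z gives the same grasp; the last joint's range is limited). The gripper opens to 87 mm and grips with 3 to 60 N. Pads are 19 mm wide; open, the fingers measure 117 mm over their backs; the gripper's body (75 mm by 190 mm) begins 51 mm behind the grasp point.
Start: joints at [1.228, 0.333, 0.04, 1.465, -0.013, 1.343, -0.059], TCP at [156.884, -630.754, 222.546] pointing down, gripper open.
Joint ranges: [-2.58, 2.58], [-0.38, 2.09], [-1.3, 1.39], [0.25, 2.4], [-1.5, 4.64], [0.08, 2.09], [-2.65, 2.65]. Speed limits (rad/s): [2.22, 2.22, 2.79, 2.79, 3.14, 3.14, 3.14].

INTERFACE

Orientations are given as a rotation vector (axis times angle).
In Python, from cell import sense, get_image, calibration, sign_off, grip_point_offset gives the robot as it stands.
- The arm moves only by the tool apply_moves, never from a script. Its argument "steps" is a list of rows, each a list of 4 numbers: the shift along the tool's x, y, z in mm, then the turn about the tool's z in rad. A call has 1 to 8 rows; each row shifts and turns the commanded pose from where the row before left it, along the tool's axes as they then stand; what a row does not reach is not made up. A row lasts 1/12 s, in which the tool goes at most 41.7 mm and 7.16 degrees, less where a joint would pass 70% of its speed; a pose out of reach is approached as far as the arm can. A call is refused whole if a number of a shift passes 41.7 or a number of a turn 0.125, either way. A call with a gripper value outside its range is refused whole. "grip" is the opening in per cent of the stroke, from 0 (shut) to 100 (fully open), set as the call begins (left out, the last holds). The fingers move at their own pace and stop on an object; "newtons" is the grip in N (left out, the last holds). Time passes only in rows, so rows that do not move let the fingers close. It gives the time, the measured TCP pose, the force and the opening at its end, in the units of the state.
- sense(): the state, without advancing time (a new reading comes with each control period).
- get_image(name): name is "scene" or "top" or "wrist"; returns (picture, depth): 480x640x3 uint8, red, green, blue; 480x640 float32, mm along the optical axis (not along the pixel's ray), 0 where there is no reading.
- calibration(name): a dict with "mtx" (3x3 intrinsics, pixels), "k1" (the pictures are not rectified: a ray, as slopes to the right and down, at radius r is drawn at 1 + k1 r^2 times it, then the intrinsics apply), "R" (3x3) and "t" (3): a world point X has camera coordinates R X + t. Camera axes: x right, y down, z forward; pixel columns grow to the right and rows downward; lengths in mm; the calibration is good to about 2 mm. A picture is of the moment at which its call begins: read the wrist's pose just before it. calibration takes no time and is no camera call; for the wrist camera it gives the pose at the moment of the call.
- sign_off(): hands the job in, once; it reports no verdict.
The state is a dict: "t": time; "joint_positions": joint angles; "joint_vel": joint speeds; "tau": joint torques, N m; "tcp_pos": TCP position; "eef_rot": TCP orientation; "ft_force": force on the tool from outside, world axes, zero at the start; "moment": the same for the moment, N m; "width": finger opening in mm.
Only numpy, scipy, OpenCV 4.12 (cv2) and the standard library are available. Lean on these libraries where they do the work, as an engineer would, in place of code of your own. Each camera call takes 0.05 s, during which the arm holds its last target. There are 200 camera calls.

## Working session

There is one attempt and no reset: what is moved stays moved. The work goes in short steps, Python scripts to look and compute and a tool call to move; the robot and the scene stay as the last step left them, time stands still between calls to the robot, and variables do not carry over. Pictures are saved under pics/ and viewed, about 8 in all and at most 12, crops included, and the job is handed in when it is done.

Besides the shell and the picture viewer there is one more tool, called after ">>>" by a JSON object that holds its "op" and its "data". apply_moves: Moves the arm, as the interface text tells. Its arguments: {"type":"object","properties":{"steps":{"type":"array","items":{"type":"array","items":{"type":"number"}}},"grip":{"type":"number"},"newtons":{"type":"number"}},"required":["steps"]}

```bash
ls; mkdir -p pics; cat > h.py <<'E'
import numpy as np, cv2
from cell import *
def save(n,f):
    p,d=get_image(n); cv2.imwrite(f,p[:,:,::-1]); np.savez(f[:-4]+'.npz',p=p,d=d,**{k:np.array(v) for k,v in calibration(n).items()}); return p,d
def rays(c,uv):
    uv=np.atleast_2d(uv).astype(float); K=np.array(c['mtx'])
    m=np.c_[(uv[:,0]-K[0,2])/K[0,0],(uv[:,1]-K[1,2])/K[1,1]]; q=m.copy(); k=float(c['k1'])
    for _ in range(20): q=m/(1+k*(q**2).sum(1,keepdims=True))
    return np.c_[q,np.ones(len(q))]
def plane(c,uv,z):
    R=np.array(c['R']);t=np.array(c['t']); o=-R.T@t; d=rays(c,uv)@R
    return o+d*((z-o[2])/d[:,2])[:,None]
def pts(c,d):
    v,u=np.mgrid[:480,:640]; r=rays(c,np.c_[u.ravel(),v.ravel()])*d.reshape(-1,1)
    return ((r-np.array(c['t']))@np.array(c['R'])).reshape(480,640,3)
def proj(c,X):
    X=np.atleast_2d(X)@np.array(c['R']).T+np.array(c['t']); q=X[:,:2]/X[:,2:]
    q=q*(1+float(c['k1'])*(q**2).sum(1,keepdims=True)); K=np.array(c['mtx'])
    return q*[K[0,0],K[1,1]]+K[:2,2]
E
python3 - <<'E'
from h import *
for n in('scene','top'): save(n,f'pics/{n}0.png'); 
c=calibration('top'); print(c); s=sense(); print(s)
print(grip_point_offset)
E
```

```text
pics
{'mtx': array([[520.77223292,   0.        , 322.3177687 ],
       [  0.        , 520.77223292, 243.25261447],
       [  0.        ,   0.        ,   1.        ]]), 'k1': 0.030660876339907314, 'R': array([[ 0.11465011, -0.99339636, -0.00436249],
       [-0.96966461, -0.11095468, -0.21780635],
       [ 0.21588399,  0.02920168, -0.97598226]]), 't': array([ -97.33352549,  479.04681324, 1040.93175287])}
{'t': 0.1, 'joint_positions': array([ 1.22781138,  0.3337883 ,  0.039892  ,  1.46615931, -0.0134245 ,
        1.343319  , -0.05852745]), 'joint_vel': array([ 0.00058353, -0.0017706 ,  0.00049763, -0.00285589, -0.00028936,
        0.00050272, -0.00152084]), 'tau': array([ 5.15507651e-03, -6.57803679e+01,  1.34043999e+00, -4.04707038e+01,
       -5.98821323e-02,  4.10660449e-02,  5.46580577e-05]), 'tcp_pos': array([ 156.76656189, -630.37952809,  221.79355809]), 'eef_rot': array([-3.11691949e+00, -3.81717578e-01,  3.84412164e-04]), 'ft_force': array([-0.51807683, -0.39963991, -0.69428139]), 'moment': array([ 0.02961737, -0.01576697, -0.00989514]), 'width': 86.91272456284892}
18.700000000000003
```

View pics/top0.png

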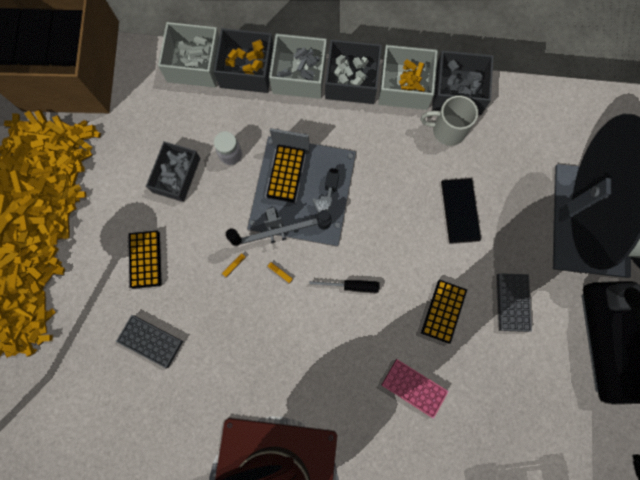

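View pics/scene0.png

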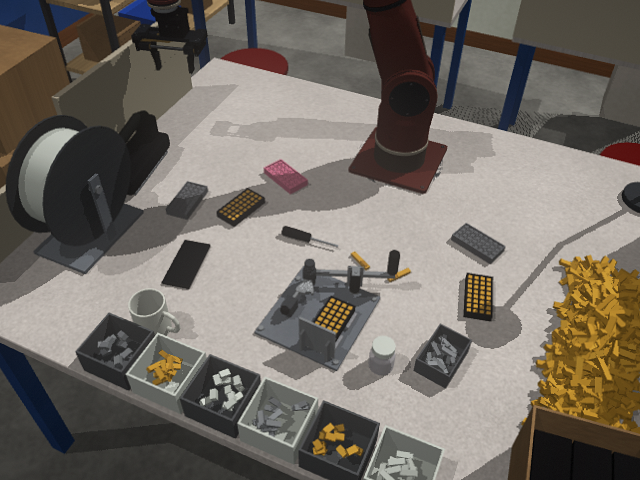

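Top view: yellow-filled trays at (145,259) and (444,311) on the bench, and one in the clamp at (286,174). The handle is at (233,237) and the pivot at (324,220). The grey trays (150,340) and (514,302) and the pink one (415,388) are decoys.

```bash
cat >> h.py <<'E'
def yellow(p):
    hsv=cv2.cvtColor(p,cv2.COLOR_RGB2HSV); return cv2.inRange(hsv,(12,120,60),(35,255,255))
def trays(p,c,zs,area=(250,30000)):
    """yellow cell blocks -> world centre, yaw, size; zs: heights to cast at"""
    m=cv2.morphologyEx(yellow(p),cv2.MORPH_CLOSE,np.ones((7,7)))
    out=[]
    for k in cv2.findContours(m,cv2.RETR_EXTERNAL,cv2.CHAIN_APPROX_NONE)[0]:
        if not area[0]<cv2.contourArea(k)<area[1]: continue
        for z in zs:
            w=plane(c,k[:,0],z)[:,:2].astype(np.float32); (x,y),(a,b),th=cv2.minAreaRect(w)
            if a<b: a,b,th=b,a,th+90
            if 85<a<135 and 40<b<70: out.append((k[:,0].mean(0).round(),z,round(x,1),round(y,1),round(a,1),round(b,1),round((th+90)%180-90,1)))
    return out
E
python3 - <<'E'
from h import *
for n in('top','scene'):
    f=np.load(f'pics/{n}0.npz'); print(n)
    for o in trays(f['p'],f,(16,34)): print(o)
    P=pts(f,f['d']); z=P[:,:,2]; 
    ok=(f['d']>0)&(P[:,:,0]>380)&(P[:,:,0]<800)&(abs(P[:,:,1])<250)
    # base plate by height
    for lo,hi,nm in((100,125,'handle'),(84,99,'endplate/post'),(5,11,'base')):
        m=(ok&(z>lo)&(z<hi)).astype(np.uint8)
        nn,l,s,ce=cv2.connectedComponentsWithStats(m)
        for i in range(1,nn):
            if s[i,4]>25:
                q=P[l==i]; (x,y),(a,b),th=cv2.minAreaRect(q[:,:2].astype(np.float32)); print(nm,s[i,4],ce[i].round(),q.mean(0).round(1),(round(x,1),round(y,1)),round(a),round(b),round(th,1))
    bz=z[ok&(z<4)&(z>-8)]; print('bench z',np.median(bz))
E
```

```text
top
(array([444., 311.]), 16, 380.8, -312.5, 114.3, 55.4, -13.5)
(array([444., 311.]), 34, 378.6, -308.6, 112.4, 54.5, -13.5)
(array([144., 259.]), 16, 418.2, 336.9, 114.9, 55.3, 11.2)
(array([144., 259.]), 34, 415.5, 330.2, 113.0, 54.4, 11.2)
(array([285., 172.]), 16, 647.8, 60.1, 116.3, 57.6, -3.8)
(array([285., 172.]), 34, 641.3, 57.9, 114.4, 56.7, -3.8)
handle 142 [232. 235.] [469.6 135.9 116.4] (470.6, 137.4) 24 23 75.9
endplate/post 181 [289. 134.] [705.8  54.6  92.9] (706.7, 54.3) 83 9 85.1
endplate/post 116 [271. 215.] [526.2  68.4  86.5] (527.3, 69.7) 28 32 17.4
endplate/post 26 [236. 240.] [464.5 131.5  91.5] (465.0, 133.3) 9 24 34.5
base 3923 [307. 194.] [606.9   7.2   7.3] (614.5, 18.5) 204 225 85.9
base 136 [233. 265.] [426.8 145.1   8. ] (428.1, 144.8) 14 61 53.3
base 129 [280. 273.] [421.9  42.1   8.2] (422.8, 43.3) 62 13 58.8
bench z -1.412189639295756
scene
(array([336., 443.]), 16, 882.5, 177.3, 95.6, 68.4, -71.8)
(array([336., 443.]), 34, 891.0, 180.2, 94.1, 67.3, -71.8)
(array([479., 295.]), 16, 417.3, 336.2, 114.3, 54.5, 13.0)
(array([479., 295.]), 34, 433.3, 336.5, 112.5, 53.6, 13.0)
(array([240., 205.]), 16, 379.7, -313.7, 111.6, 53.5, -14.7)
(array([240., 205.]), 34, 396.3, -302.8, 109.8, 52.6, -14.7)
handle 126 [394. 257.] [478.4 139.4 114.2] (474.4, 138.3) 26 25 18.7
endplate/post 43 [392. 265.] [482.8 140.3  91.6] (482.1, 141.6) 15 24 21.4
endplate/post 83 [356. 271.] [531.   70.6  87. ] (530.8, 69.4) 36 25 3.6
endplate/post 198 [316. 327.] [711.4  55.6  92.6] (710.1, 54.8) 84 9 86.1
base 88 [360. 260.] [427.7  44.1   8.1] (426.7, 43.5) 64 15 61.8
base 3363 [316. 317.] [627.5  17.2   7.9] (618.6, 18.3) 207 228 85.7
base 59 [402. 273.] [422.9 153.    8.2] (424.4, 151.1) 16 44 49.4
bench z -0.12511816874443507
```

>>> {"op": "apply_moves", "data": {"steps": [[29.3,-25.4,0,0],[29.3,-25.4,0,0],[29.3,-25.4,0,0],[29.3,-25.4,0,0],[29.3,-25.4,0,0],[29.3,-25.4,0,0],[29.3,-25.4,0,0],[29.3,-25.4,0,0]], "grip": 100}}

```text
t: 0.77
tcp_pos: [335.9, -375.1, 222.4]
eef_rot: [-3.118, -0.382, 0.001]
ft_force: [0.7, -0.2, 0.2]
width: 87.1
```

>>> {"op": "apply_moves", "data": {"steps": [[29.3,-25.4,0,0],[29.3,-25.4,0,0],[0,0,0,0.123],[0,0,0,0.123],[0,0,0,0.122],[0,0,0,0.122],[0,0,0,0],[0,0,0,0]]}}

```text
t: 1.43
tcp_pos: [379.8, -313.5, 222.3]
eef_rot: [-3.118, 0.38, 0.001]
ft_force: [-0.8, 0.6, -0.1]
width: 86.9
```

```bash
cat >> h.py <<'E'
from scipy.spatial.transform import Rotation as Ro
def go(x,y,z,yaw):
    """shift in present tool axes and turn about tool z to reach TCP x,y,z with tool x at yaw (deg)"""
    s=sense(); R=Ro.from_rotvec(s['eef_rot']).as_matrix(); d=R.T@(np.array([x,y,z])-s['tcp_pos'])
    now=np.degrees(np.arctan2(R[1,0],R[0,0])); print('t',round(s['t'],2),'tcp',s['tcp_pos'].round(1),'yaw',round(now,2),'F',s['ft_force'].round(1),'w',round(s['width'],1))
    print('shift',d.round(1),'turn',round(float(np.radians((now-yaw+180)%360-180)),4))
E
python3 - <<'E'
from h import *
p,d=save('wrist','pics/w1.png'); c=np.load('pics/w1.npz')
for o in trays(p,c,(17,20),(250,90000)): print(o)
go(380,-313,60,-14)
E
```

```text
(array([324., 212.]), 17, 381.0, -311.5, 112.4, 54.2, -13.6)
(array([324., 212.]), 20, 381.5, -311.7, 111.5, 53.8, -13.6)
t 1.48 tcp [ 379.8 -313.5  222.4] yaw -13.85 F [ 0.9  0.7 -1.2] w 87.1
shift [ 1.000e-01 -5.000e-01  1.624e+02] turn 0.0025
```

View pics/w1.png

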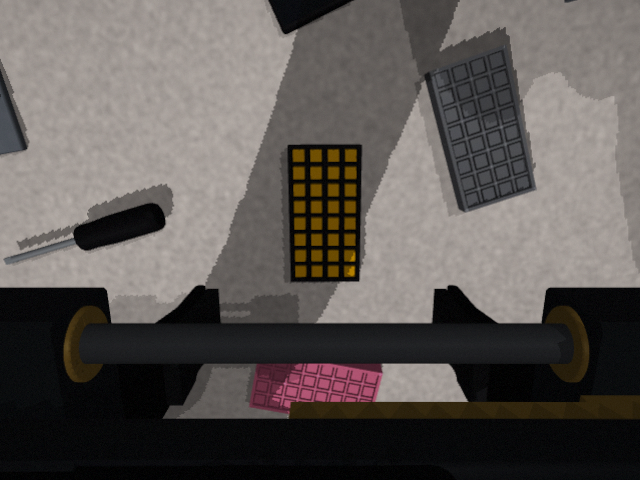

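Wrist view: tray C is at (324,212), with its long axis lying along tool x and centred between the fingers. The wrist and top measurements agree within 2 mm. Descending to grasp.

>>> {"op": "apply_moves", "data": {"steps": [[0.7,-2.1,36.5,-0.004],[0,0,36.5,0],[0,0,36.5,0],[0,0,36.5,0],[0,0,36,0],[0,0,24,0],[0,0,12.5,0],[0,0,0,0]]}}

```text
t: 2.15
tcp_pos: [379.8, -310.7, 2.0]
eef_rot: [-3.117, 0.373, 0.005]
ft_force: [-0.5, 0.1, -0.1]
width: 86.5
```

>>> {"op": "apply_moves", "data": {"steps": [[0,0,0,0],[0,0,0,0],[0,0,0,0],[0,0,0,0],[0,0,0,0],[0,0,0,0]], "grip": 0, "newtons": 20}}

```text
t: 2.65
tcp_pos: [381.3, -311.9, 4.4]
eef_rot: [3.118, -0.379, 0.001]
ft_force: [0.3, -0.1, 1.9]
width: 61.6
```

>>> {"op": "apply_moves", "data": {"steps": [[0,0,-15,0],[0,0,-30,0],[0,0,-36,0],[0,0,-36,0],[0,0,-36,0],[2,-15,-33,0],[4,-33,-30,0],[4,-35,0,0]]}}

```text
t: 3.32
tcp_pos: [411.9, -237.3, 223.9]
eef_rot: [3.114, -0.384, 0.012]
ft_force: [1.8, -0.1, -1.8]
width: 61.8
```

>>> {"op": "apply_moves", "data": {"steps": [[4,-37,0,0],[4,-37,0,0],[4,-37,0,0],[4,-37,0,0],[4,-37,0,0],[4,-37,0,0],[4,-37,0,0],[4,-37,0,0]]}}

```text
t: 3.98
tcp_pos: [512.0, 45.7, 218.1]
eef_rot: [3.118, -0.38, 0.0]
ft_force: [1.6, 0.3, -1.0]
width: 62.1
```

>>> {"op": "apply_moves", "data": {"steps": [[4,-20,0,0],[0,-5,0,-0.082],[0,0,0,-0.082],[0,0,0,0],[0,0,0,0]]}}

```text
t: 4.4
tcp_pos: [521.6, 67.1, 217.8]
eef_rot: [3.139, -0.127, -0.001]
ft_force: [0.3, -0.2, -2.1]
width: 61.6
```

```bash
python3 - <<'E'
from h import *
p,d=save('wrist','pics/w2.png'); c=np.load('pics/w2.npz')
for o in trays(p,c,(35,38),(250,90000)): print(o)
go(640,58,150,-4)
E
```

```text
(array([324.,  69.]), 35, 634.8, 60.0, 99.5, 54.8, -4.0)
(array([324.,  69.]), 38, 634.4, 60.0, 98.6, 54.3, -4.0)
t 4.45 tcp [521.7  66.9 217.8] yaw -4.68 F [ 0.6  0.4 -1.1] w 61.9
shift [118.7  -0.8  67.8] turn -0.0118
```

View pics/w2.png

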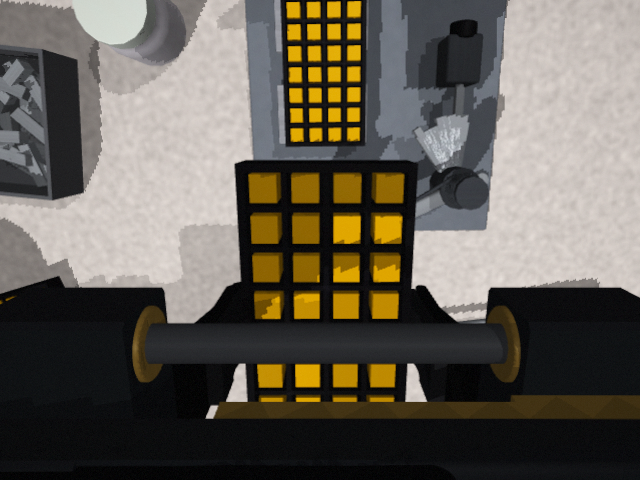

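Wrist view: the held tray sits squarely between the fingers, with its far cell row at v≈171 spanning u 248–404. Tray A is above it, near cell edge at v≈143. I'll check wrist camera bias from the held tray.

```bash
python3 - <<'E'
from h import *
c=np.load('pics/w2.npz'); m=yellow(c['p'])
R=Ro.from_euler('z',-4.68,degrees=True).as_matrix()[:2,:2]; T=np.array([521.7,66.9])
def edges(v0,v1,z,name):
    b=m[v0:v1]>0; v,u=np.nonzero(b); 
    # left/right border per row and bottom/top border per col
    L=np.array([(np.nonzero(r)[0][0],v0+i) for i,r in enumerate(b) if r.sum()>60]); Rr=np.array([(np.nonzero(r)[0][-1],v0+i) for i,r in enumerate(b) if r.sum()>60])
    f=lambda q:(plane(c,q,z)[:,:2]-T)@R
    l,r=f(L),f(Rr); allp=f(np.c_[u,v+v0]); print(name,'left y',l[:,1].mean().round(2),'right y',r[:,1].mean().round(2),'mid',((l+r)/2).mean(0).round(2),'xmin',allp[:,0].min().round(2),'xmax',allp[:,0].max().round(2), 'slopes',np.polyfit(l[:,0],l[:,1],1)[0].round(3),np.polyfit(r[:,0],r[:,1],1)[0].round(3))
m[:, :235]=0; m[:,425:]=0
edges(165,310,217.8+15.6-3,'held'); edges(0,150,35,'A')
E
```

```text
held left y 27.95 right y -25.86 mid [31.54  1.05] xmin 5.09 xmax 55.74 slopes 0.003 0.001Traceback (most recent call last):
  File "<stdin>", line 11, in <module>
  File "<stdin>", line 9, in edges
  File "<stdin>", line 8, in <lambda>
  File "h.py", line 11, in plane
    R=np.array(c['R']);t=np.array(c['t']); o=-R.T@t; d=rays(c,uv)@R
                                                       ~~~~^^^^^^
  File "h.py", line 7, in rays
    m=np.c_[(uv[:,0]-K[0,2])/K[0,0],(uv[:,1]-K[1,2])/K[1,1]]; q=m.copy(); k=float(c['k1'])
             ~~^^^^^
IndexError: index 0 is out of bounds for axis 1 with size 0
```

>>> {"op": "apply_moves", "data": {"steps": [[30,-0.3,0,-0.011],[30,-0.3,0,0],[30,-0.3,0,0],[20,-0.2,0,0],[10,-0.1,0,0],[0,0,0,0],[0,0,0,0],[0,0,0,0]]}}

```text
t: 5.12
tcp_pos: [640.9, 60.1, 218.0]
eef_rot: [3.14, -0.107, -0.001]
ft_force: [-0.4, 0.1, -1.7]
width: 61.9
```

>>> {"op": "apply_moves", "data": {"steps": [[0,0,30,0],[0,0,35,0],[0,0,35,0],[0,0,30,0],[0,0,20,0],[0,0,10,0],[0,0,5,0],[0,0,0,0]]}}

```text
t: 5.78
tcp_pos: [641.3, 60.0, 53.1]
eef_rot: [3.14, -0.106, -0.0]
ft_force: [0.4, -0.4, -1.9]
width: 61.9
```

```bash
python3 -c "
from h import *
go(641.4,58.3,43,-4.0)"
```

```text
t 5.78 tcp [641.3  60.   53.1] yaw -3.87 F [ 0.4 -0.4 -1.9] w 61.9
shift [ 0.2  1.7 10.1] turn 0.0023
```

>>> {"op": "apply_moves", "data": {"steps": [[0.2,1.7,3,0.002],[0,0,3,0],[0,0,2,0],[0,0,1.5,0],[0,0,1,0],[0,0,0,0],[0,0,0,0]]}}

```text
t: 6.37
tcp_pos: [641.8, 58.4, 42.6]
eef_rot: [-3.14, 0.109, -0.0]
ft_force: [1.1, 0.1, -1.4]
width: 61.6
```

>>> {"op": "apply_moves", "data": {"steps": [[0,0,0.5,0],[0,0,0.5,0],[0,0,0,0],[0,0,0,0]]}}

```text
t: 6.7
tcp_pos: [641.9, 58.5, 42.5]
eef_rot: [3.139, -0.109, 0.001]
ft_force: [-4.0, -1.4, 7.5]
width: 61.8
```

>>> {"op": "apply_moves", "data": {"steps": [[0,0,0,0],[0,0,0,0],[0,0,0,0],[0,0,0,0],[0,0,-10,0],[0,0,-20,0],[0,0,-35,0],[0,0,-35,0]], "grip": 100}}

```text
t: 7.37
tcp_pos: [640.9, 58.5, 142.4]
eef_rot: [-3.14, 0.108, 0.003]
ft_force: [1.6, 0.7, -0.2]
width: 86.8
```

>>> {"op": "apply_moves", "data": {"steps": [[-15,-15,-35,0],[-23,-25,-30,0],[-24.3,-26,-10,0],[-24.3,-26,0,0],[-24.3,-26,0,0],[-24.3,-26,0,0],[-24.3,-26,0,0],[-24.3,-26,0,0]]}}

```text
t: 8.03
tcp_pos: [472.3, 265.8, 215.0]
eef_rot: [3.14, -0.108, 0.002]
ft_force: [-0.5, 1.1, 0.5]
width: 87.1
```

>>> {"op": "apply_moves", "data": {"steps": [[-24.3,-26,0,0],[-20,-22,0,0],[-14,-16,0,-0.093],[0,0,0,-0.093],[0,0,0,-0.093],[0,0,0,0],[0,0,0,0]]}}

```text
t: 8.62
tcp_pos: [419.9, 332.4, 214.6]
eef_rot: [-3.125, -0.324, -0.001]
ft_force: [-0.5, -0.1, 0.5]
width: 86.8
```

```bash
python3 - <<'E'
from h import *
p,d=save('wrist','pics/w3.png'); c=np.load('pics/w3.npz')
for o in trays(p,c,(17,),(250,90000)): print(o)
go(417,335,4,12)
E
```

```text
(array([319., 215.]), 17, 418.2, 339.0, 112.9, 54.3, 12.2)
t 8.67 tcp [420.1 332.2 214.4] yaw 11.8 F [ 0.5  0.2 -1.1] w 87.0
shift [ -2.6  -3.3 210.4] turn -0.0034
```

>>> {"op": "apply_moves", "data": {"steps": [[-0.7,-5.3,25,-0.007],[0,0,36.5,0],[0,0,36.5,0],[0,0,36.5,0],[0,0,36,0],[0,0,26,0],[0,0,13.5,0],[0,0,0,0]]}}

```text
t: 9.33
tcp_pos: [417.5, 336.7, 2.5]
eef_rot: [3.122, 0.336, -0.004]
ft_force: [-0.4, -0.6, 0.2]
width: 87.3
```

>>> {"op": "apply_moves", "data": {"steps": [[0,0,0,0],[0,0,0,0],[0,0,0,0],[0,0,0,0],[0,0,0,0],[0,0,0,0]], "grip": 0}}

```text
t: 9.83
tcp_pos: [418.6, 337.6, 4.7]
eef_rot: [-3.123, -0.339, -0.002]
ft_force: [-0.7, -0.9, 3.8]
width: 61.7
```

>>> {"op": "apply_moves", "data": {"steps": [[0,0,-15,0],[0,0,-30,0],[0,0,-36,0],[0,0,-36,0],[0,0,-36,0],[1,15,-36,0],[3,30,-28,0],[4,35,0,0]]}}

```text
t: 10.5
tcp_pos: [444.2, 264.0, 227.0]
eef_rot: [-3.119, -0.347, -0.012]
ft_force: [1.9, 0.3, -2.2]
width: 61.5
```

>>> {"op": "apply_moves", "data": {"steps": [[4,37,0,0],[4,37,0,0],[4,37,0,0],[4,37,0,0],[3,35,0,0],[0,19,0,0.095],[0,0,0,0.094],[0,0,0,0.094]]}}

```text
t: 11.17
tcp_pos: [505.1, 65.9, 220.7]
eef_rot: [3.139, -0.117, -0.001]
ft_force: [-0.2, -0.5, -1.3]
width: 61.8
```

>>> {"op": "apply_moves", "data": {"steps": [[0,0,0,0],[0,0,0,0],[0,0,0,0]]}}

```text
t: 11.42
tcp_pos: [504.9, 68.2, 221.0]
eef_rot: [3.14, -0.098, -0.0]
ft_force: [-0.8, 0.1, -1.3]
width: 61.3
```

```bash
cat >> h.py <<'E'
def rel(c,v0,v1,z,T,yaw,name,u0=235,u1=425):
    m=yellow(c['p']); m[:,:u0]=0; m[:,u1:]=0; R=Ro.from_euler('z',yaw,degrees=True).as_matrix()[:2,:2]
    b=m[v0:v1]>0; f=lambda q:(plane(c,q,z)[:,:2]-T)@R
    g=[(np.nonzero(r)[0][[0,-1]],v0+i) for i,r in enumerate(b) if np.ptp(np.nonzero(r)[0] if r.any() else [0])>70]
    l=f([(a[0],v) for a,v in g]); r=f([(a[1],v) for a,v in g]); x=(l[:,0]+r[:,0])/2
    print(name,'y',l[:,1].mean().round(2),r[:,1].mean().round(2),'mid',((l+r)[:,1].mean()/2).round(2),'x',x.min().round(2),x.max().round(2),'slope deg',np.degrees(np.polyfit(x,(l+r)[:,1]/2,1)[0]).round(2))
E
python3 - <<'E'
from h import *
p,d=save('wrist','pics/w4.png'); c=np.load('pics/w4.npz')
go(641.9,58.4,63,-4)
s=sense(); T=s['tcp_pos'][:2]; R=Ro.from_rotvec(s['eef_rot']).as_matrix(); yaw=np.degrees(np.arctan2(R[1,0],R[0,0]))
rel(c,165,310,s['tcp_pos'][2]+12.5,T,yaw,'held'); rel(c,0,155,55,T,yaw,'C')
save('top','pics/top1.png')
f=np.load('pics/top1.npz')
for o in trays(f['p'],f,(55,)): print(o)
E
```

```text
t 11.47 tcp [505.   68.2 221. ] yaw -3.6 F [ 0.1  0.  -1.3] w 61.6
shift [137.3   1.2 158. ] turn 0.0069
held y 27.9 -25.76 mid 1.07 x 5.11 55.77 slope deg 0.12
C y 26.85 -26.97 mid -0.06 x 80.47 158.17 slope deg -0.38
(array([247.,  54.]), 55, 908.6, 184.4, 85.4, 69.7, -86.9)
```

View pics/w4.png

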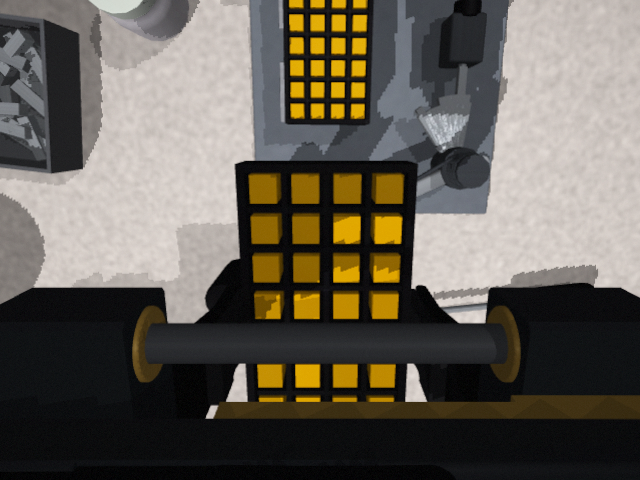

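Wrist view: C lies on A, near cell edge at v≈120. B is held squarely, in the same grasp as C had. The measured offset agrees with C's release pose to within 1 mm.

>>> {"op": "apply_moves", "data": {"steps": [[0,0,0,0.007],[30,0.1,0,0],[35,0.1,0,0],[35,0,0,0],[25,0,0,0],[12.3,0,0,0],[0,0,0,0],[0,0,0,0]]}}

```text
t: 12.18
tcp_pos: [641.9, 58.0, 220.3]
eef_rot: [-3.139, 0.114, 0.002]
ft_force: [0.5, -0.4, -0.9]
width: 61.7
```

>>> {"op": "apply_moves", "data": {"steps": [[0,0,25,0],[0,0,35,0],[0,0,35,0],[0,0,28,0],[0,0,18,0],[0,0,7,0],[0,0,0,0],[0,0,0,0]]}}

```text
t: 12.85
tcp_pos: [642.2, 57.9, 74.4]
eef_rot: [-3.139, 0.115, -0.002]
ft_force: [-0.2, -0.7, -0.5]
width: 61.6
```

```bash
python3 -c "
from h import *
go(641.9,58.4,63.5,-4.0)"
```

```text
t 12.85 tcp [642.2  57.9  74.4] yaw -4.18 F [-0.2 -0.7 -0.5] w 61.6
shift [-0.3 -0.5 10.9] turn -0.0031
```

>>> {"op": "apply_moves", "data": {"steps": [[-0.3,-0.5,4,-0.003],[0,0,4,0],[0,0,2,0],[0,0,1,0],[0,0,0.5,0],[0,0,0.5,0],[0,0,0,0],[0,0,0,0]]}}

```text
t: 13.52
tcp_pos: [641.9, 58.1, 62.7]
eef_rot: [3.139, -0.11, 0.001]
ft_force: [-5.7, -1.5, 10.9]
width: 61.7
```

>>> {"op": "apply_moves", "data": {"steps": [[0,0,0,0],[0,0,0,0],[0,0,0,0],[0,0,0,0],[0,0,0,0],[0,0,10,0],[0,0,10,0],[0,0,10,0]], "grip": 100}}

```text
t: 14.18
tcp_pos: [641.4, 58.0, 29.6]
eef_rot: [3.14, -0.11, -0.001]
ft_force: [-0.7, -0.6, -0.3]
width: 86.8
```

>>> {"op": "apply_moves", "data": {"steps": [[0,0,8,0],[0,0,0,0],[0,0,0,0]]}}

```text
t: 14.43
tcp_pos: [641.2, 58.2, 22.0]
eef_rot: [-3.14, 0.11, 0.003]
ft_force: [0.0, -0.4, -1.0]
width: 86.6
```

>>> {"op": "apply_moves", "data": {"steps": [[0,0,0,0],[0,0,0,0],[0,0,0,0],[0,0,0,0],[0,0,0,0],[0,0,0,0]], "grip": 0, "newtons": 12}}

```text
t: 14.93
tcp_pos: [642.0, 58.3, 23.4]
eef_rot: [-3.139, 0.11, -0.001]
ft_force: [0.5, 0.5, 2.1]
width: 62.0
```

Gripped the pile at 62.0 mm (one tray width). Now sliding it gently towards the end plate.

>>> {"op": "apply_moves", "data": {"steps": [[1,0,0,0],[1,0,0,0],[1,0,0,0],[0,0,0,0],[0,0,0,0]]}}

```text
t: 15.35
tcp_pos: [643.7, 58.3, 23.4]
eef_rot: [3.139, -0.11, -0.003]
ft_force: [-7.2, -1.0, 7.4]
width: 61.7
```

>>> {"op": "apply_moves", "data": {"steps": [[1,0,0,0],[0,0,0,0],[0,0,0,0]]}}

```text
t: 15.6
tcp_pos: [644.5, 58.3, 23.4]
eef_rot: [3.139, -0.11, -0.004]
ft_force: [-7.4, -0.1, 9.3]
width: 61.8
```

>>> {"op": "apply_moves", "data": {"steps": [[1,0,0,0],[0,0,0,0],[0,0,0,0]]}}

```text
t: 15.85
tcp_pos: [645.5, 58.2, 23.4]
eef_rot: [3.139, -0.11, -0.004]
ft_force: [-7.0, -0.7, 8.4]
width: 62.1
```

>>> {"op": "apply_moves", "data": {"steps": [[1,0,0,0],[0,0,0,0],[0,0,0,0]]}}

```text
t: 16.1
tcp_pos: [645.8, 58.2, 23.3]
eef_rot: [3.139, -0.109, -0.006]
ft_force: [-11.1, 0.1, 10.6]
width: 61.7
```

>>> {"op": "apply_moves", "data": {"steps": [[1,0,0,0],[0,0,0,0],[0,0,0,0]]}}

```text
t: 16.35
tcp_pos: [646.2, 58.2, 23.1]
eef_rot: [3.139, -0.109, -0.008]
ft_force: [-12.2, -0.1, 11.7]
width: 61.8
```

```bash
python3 - <<'E'
from h import *
go(646,58,23,-4)
p,d=save('wrist','pics/w5.png'); p,d=save('scene','pics/scene1.png')
cv2.imwrite('pics/scene1c.png',cv2.resize(p[230:390,240:440,::-1],None,fx=4,fy=3.75,interpolation=cv2.INTER_CUBIC)[:600,:800])
E
```

```text
t 16.35 tcp [646.2  58.2  23.1] yaw -3.99 F [-12.2  -0.1  11.7] w 61.8
shift [-0.2  0.2  0.1] turn 0.0003
```

View pics/scene1c.png

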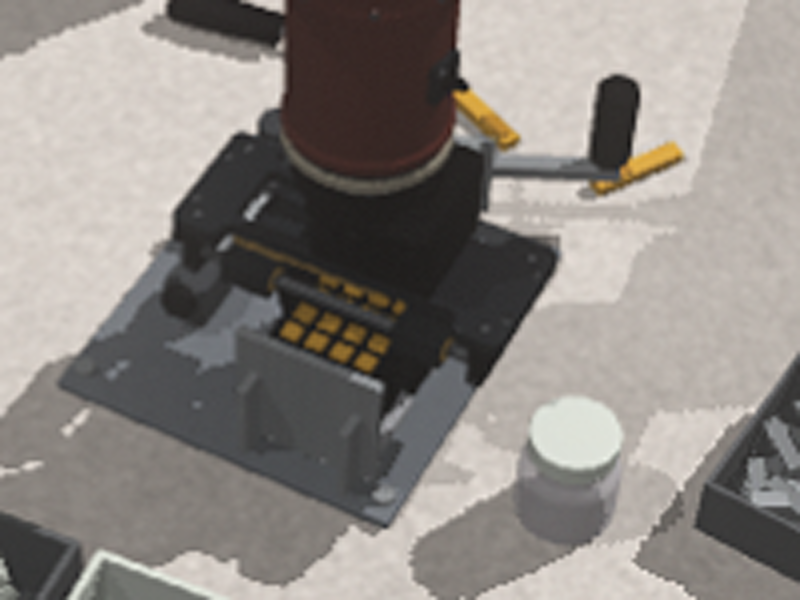

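The pile is home against the end plate: force rises to 12 N at TCP x 646, which is clamp x≈4. Releasing, rising, and checking.

>>> {"op": "apply_moves", "data": {"steps": [[0,0,0,0],[0,0,0,0],[0,0,0,0],[0,0,0,0],[0,0,0,0],[0,0,-10,0],[0,0,-20,0],[0,0,-30,0]], "grip": 100}}

```text
t: 17.12
tcp_pos: [647.2, 57.4, 81.9]
eef_rot: [3.139, -0.11, -0.007]
ft_force: [0.9, 0.3, -0.1]
width: 86.7
```

>>> {"op": "apply_moves", "data": {"steps": [[0,0,-35,0],[0,0,-35,0],[-20,0,-30,0],[-35,0,-15,0],[-35,0,0,0],[-30,0,0,0],[0,0,0,0],[0,0,0,0]]}}

```text
t: 17.78
tcp_pos: [528.3, 66.0, 199.4]
eef_rot: [3.138, -0.109, 0.003]
ft_force: [1.2, 0.7, 0.1]
width: 87.4
```

```bash
python3 - <<'E'
from h import *
p,d=save('wrist','pics/w6.png'); c=np.load('pics/w6.npz')
go(470.5,138,200,-4)
P=pts(c,d); z=P[:,:,2]; ok=d>0
print(trays(p,c,(75,),(250,90000)))
for lo,hi,nm in((90,99,'endplate'),(70,83,'top tray/roller'),(5,11,'base')):
    m=(ok&(z>lo)&(z<hi)&(np.arange(480)[:,None]<290)).astype(np.uint8); nn,l,s,ce=cv2.connectedComponentsWithStats(m)
    for i in range(1,nn):
        if s[i,4]>400: q=P[l==i]; (x,y),(a,b),th=cv2.minAreaRect(q[:,:2].astype(np.float32)); print(nm,s[i,4],ce[i].round(),np.median(q[:,2]).round(1),round(x,1),round(y,1),round(a,1),round(b,1),round(th,1))
E
```

```text
t 17.83 tcp [529.4  65.8 199.2] yaw -4.03 F [-0.  -1.1 -0.5] w 86.9
shift [-63.8 -67.8  -1. ] turn -0.0005
[]
top tray/roller 3289 [101.  21.] 74.9 672.6 194.7 48.5 27.2 86.8
top tray/roller 10958 [325.  65.] 75.8 631.6 60.2 62.7 90.1 85.8
top tray/roller 1151 [477. 208.] 79.6 543.2 -36.1 24.2 23.8 13.7
base 34874 [377. 121.] 7.8 598.8 22.3 205.9 187.8 86.1
base 623 [ 63. 130.] 8.1 612.9 271.3 2.9 110.2 79.3
base 1651 [452. 235.] 7.7 511.7 -32.7 84.2 22.3 86.0
```

View pics/w6.png

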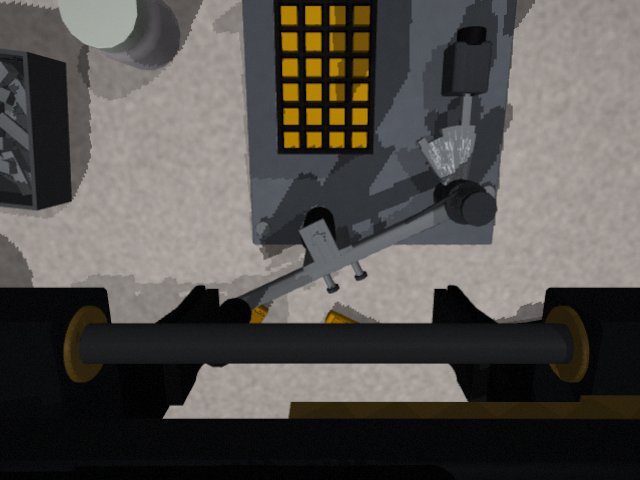

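Wrist view: the top tray covers those below (near end at v≈153), so the pile looks straight, with no lower edge showing. The roller is at (320,215), the pivot at (470,205) and the handle at (228,318).

```bash
python3 -c "
from h import *
go(472.5,137.8,199,-86); print(sense()['joint_positions'].round(2))"
```

```text
t 17.83 tcp [529.4  65.8 199.2] yaw -4.03 F [-0.  -1.1 -0.5] w 86.9
shift [-61.8 -67.8   0. ] turn 1.4307
[ 0.4   0.17 -0.67  1.75  0.11  1.26 -1.94]
```

>>> {"op": "apply_moves", "data": {"steps": [[-10,-11,0,0],[-25,-27,0,0],[-17,-19,0,0],[-9.8,-10.8,0,0],[0,0,0,0.119],[0,0,0,0.119],[0,0,0,0.119],[0,0,0,0.119]]}}

```text
t: 18.5
tcp_pos: [472.9, 138.2, 198.1]
eef_rot: [-3.022, 0.856, 0.0]
ft_force: [0.0, -0.2, -0.3]
width: 87.3
```

>>> {"op": "apply_moves", "data": {"steps": [[0,0,0,0.119],[0,0,0,0.119],[0,0,0,0.119],[0,0,0,0.119],[0,0,0,0.119],[0,0,0,0.119],[0,0,0,0.119],[0,0,0,0.121]]}}

```text
t: 19.17
tcp_pos: [477.8, 126.6, 177.2]
eef_rot: [2.893, -1.114, -0.038]
ft_force: [-0.2, 0.1, 0.2]
width: 86.6
```

>>> {"op": "apply_moves", "data": {"steps": [[0,0,0,0],[0,0,0,0]]}}

```text
t: 19.33
tcp_pos: [477.1, 128.2, 177.1]
eef_rot: [2.896, -1.108, -0.039]
ft_force: [-0.2, 0.8, 0.2]
width: 86.9
```

```bash
python3 -c "
from h import *
go(472.5,137.8,76,-86); print(sense()['joint_positions'].round(2))
p,d=save('wrist','pics/w7.png')
c=np.load('pics/w7.npz');P=pts(c,d); z=P[:,:,2]
m=(d>0)&(z>112)&(z<125)&(np.hypot(P[:,:,0]-472,P[:,:,1]-138)<40); q=P[m]
print(m.sum(), cv2.minAreaRect(q[:,:2].astype(np.float32)) if m.sum() else '')
print('expected handle px',proj(c,[[472.5,137.8,120]]))
"
```

```text
t 19.33 tcp [477.1 128.2 177.1] yaw -41.9 F [-0.2  0.8  0.2] w 86.9
shift [ -8.9  -8.8 100.9] turn 0.7697
[-0.6   0.08  0.25  1.87 -0.    1.24 -2.65]
1576 ((472.137939453125, 139.7352294921875), (23.76532745361328, 24.18206024169922), 46.42559051513672)
expected handle px [[313.76245668 282.58631294]]
```

Joint 7 ran out of range turning that way, so I'm turning the other way.

>>> {"op": "apply_moves", "data": {"steps": [[0,0,-10,-0.124],[0,0,-10,-0.124],[0,0,0,-0.124],[0,0,0,-0.124],[0,0,0,-0.124],[0,0,0,-0.124],[0,0,0,-0.124],[0,0,0,-0.124]]}}

```text
t: 20.05
tcp_pos: [478.2, 126.6, 197.6]
eef_rot: [3.091, 0.408, -0.063]
ft_force: [-0.3, -1.0, -0.8]
width: 87.1
```

>>> {"op": "apply_moves", "data": {"steps": [[0,0,0,-0.124],[0,0,0,-0.124],[0,0,0,-0.124],[0,0,0,-0.124],[0,0,0,-0.124],[0,0,0,-0.124],[0,0,0,-0.124],[0,0,0,-0.124]]}}

```text
t: 20.72
tcp_pos: [478.2, 126.6, 197.6]
eef_rot: [2.542, 1.843, -0.073]
ft_force: [0.2, -0.5, -0.1]
width: 86.7
```

```bash
python3 -c "
from h import *
go(472.3,138.0,120,94); s=sense();print(s['joint_positions'].round(3)); print('tool z',Ro.from_rotvec(s['eef_rot']).as_matrix()[:,2].round(4))
"
```

```text
t 20.72 tcp [478.2 126.6 197.6] yaw 71.92 F [ 0.2 -0.5 -0.1] w 86.7
shift [12.  -7.  77.4] turn -0.3853
[-0.527  0.063  0.176  1.842  0.003  1.282 -0.668]
tool z [-0.0373 -0.0279 -0.9989]
```

>>> {"op": "apply_moves", "data": {"steps": [[0,0,0,-0.1],[0,0,0,-0.1],[0,0,0,-0.1],[0,0,0,-0.085],[14,-0.4,0,0],[0,0,0,0],[0,0,0,0]]}}

```text
t: 21.3
tcp_pos: [476.7, 141.0, 197.1]
eef_rot: [-2.144, -2.284, 0.072]
ft_force: [0.6, 0.1, -0.0]
width: 87.1
```

```bash
python3 -c "
from h import *
go(472.3,138.0,78,94); s=sense();print(s['joint_positions'].round(3)); R=Ro.from_rotvec(s['eef_rot']).as_matrix(); print(R.round(3))
"
```

```text
t 21.3 tcp [476.7 141.  197.1] yaw 93.66 F [ 0.6  0.1 -0. ] w 87.1
shift [4.000e-01 1.000e-01 1.192e+02] turn -0.0059
[-0.533  0.07   0.154  1.836  0.002  1.283 -0.316]
[[-0.064  0.997 -0.038]
 [ 0.998  0.063 -0.028]
 [-0.026 -0.039 -0.999]]
```

Aligned over the handle; descend 119 mm along tool z, then close.

>>> {"op": "apply_moves", "data": {"steps": [[0,0,20,0],[0,0,30,0],[0,0,30,0],[0,0,20,0],[0,0,12,0],[0,0,7,0],[0,0,0,0],[0,0,0,0]]}}

```text
t: 21.97
tcp_pos: [472.4, 137.5, 78.5]
eef_rot: [-2.144, -2.284, 0.072]
ft_force: [-0.4, 0.7, -0.3]
width: 87.1
```

>>> {"op": "apply_moves", "data": {"steps": [[0,0,0,0],[0,0,0,0],[0,0,0,0],[0,0,0,0],[0,0,0,0],[0,0,0,0],[0,0,0,0],[0,0,0,0]], "grip": 0, "newtons": 35}}

```text
t: 22.63
tcp_pos: [472.0, 137.9, 78.1]
eef_rot: [-2.143, -2.285, 0.073]
ft_force: [-0.2, -0.2, 0.6]
width: 41.7
```

```bash
cat >> h.py <<'E'
PIV=np.array([543.0,-37.5])
def arm(targets=()):
    s=sense(); R=Ro.from_rotvec(s['eef_rot']).as_matrix(); h=(s['tcp_pos']-18.7*R[:,2])
    a=np.degrees(np.arctan2(*(h[:2]-PIV)[::-1])); print('t',round(s['t'],2),'grip pt',h.round(1),'r',np.linalg.norm(h[:2]-PIV).round(1),'ang',a.round(2),'theta~',round(.45-np.radians(a-85.8),3),'F',s['ft_force'].round(1),'w',round(s['width'],1))
    r=np.linalg.norm(h[:2]-PIV); prev=h
    for th in targets:
        b=np.radians(85.8)+.45-th; n=np.array([*(PIV+190*np.array([np.cos(b),np.sin(b)])),h[2]]); print(th,(R.T@(n-prev)).round(1)); prev=n
E
python3 -c "
from h import *
arm((0,.05,.1,.15,.2,.25,.3,.35,.38,.4,.42,.44,.45))"
```

```text
t 22.63 grip pt [472.7 138.5  96.8] r 189.5 ang 111.79 theta~ -0.004 F [-0.2 -0.2  0.6] w 41.7
0 [ 0.7  0.5 -0. ]
0.05 [ 2.7  9.1 -0.4]
0.1 [ 2.2  9.2 -0.4]
0.15 [ 1.8  9.3 -0.4]
0.2 [ 1.3  9.4 -0.4]
0.25 [ 0.8  9.5 -0.4]
0.3 [ 0.4  9.5 -0.4]
0.35 [-0.1  9.5 -0.4]
0.38 [-0.3  5.7 -0.2]
0.4 [-0.3  3.8 -0.1]
0.42 [-0.4  3.8 -0.1]
0.44 [-0.4  3.8 -0.1]
0.45 [-0.3  1.9 -0.1]
```

>>> {"op": "apply_moves", "data": {"steps": [[0,0,0,0],[0,0,0,0],[0,0,0,0],[0,0,0,0],[0,0,0,0],[0,0,0,0]]}}

```text
t: 23.13
tcp_pos: [472.0, 137.9, 78.0]
eef_rot: [-2.143, -2.285, 0.073]
ft_force: [-2.2, -0.8, -0.1]
width: 24.4
```

Handle gripped (24.4 mm). Swinging it along its arc, splitting each 0.05 rad into two rows.

>>> {"op": "apply_moves", "data": {"steps": [[1.4,4.6,-0.2,0],[1.3,4.6,-0.2,0],[1.2,4.6,-0.2,0],[1.1,4.6,-0.2,0],[0.9,4.7,-0.2,0],[0.9,4.7,-0.2,0],[0,0,0,0],[0,0,0,0]]}}

```text
t: 23.8
tcp_pos: [498.9, 147.8, 77.9]
eef_rot: [-2.141, -2.284, 0.073]
ft_force: [-4.8, 4.8, 1.0]
width: 25.2
```

```bash
python3 -c "
from h import *
arm((.2,.25,.3,.35,.38,.4,.42,.44,.45))"
```

```text
t 23.8 grip pt [499.7 148.3  96.6] r 190.8 ang 103.13 theta~ 0.148 F [-4.8  4.8  1. ] w 25.2
0.2 [ 0.6 10.  -0.4]
0.25 [ 0.8  9.5 -0.4]
0.3 [ 0.3  9.5 -0.4]
0.35 [-0.1  9.5 -0.4]
0.38 [-0.3  5.7 -0.2]
0.4 [-0.3  3.8 -0.1]
0.42 [-0.4  3.8 -0.1]
0.44 [-0.4  3.8 -0.1]
0.45 [-0.3  1.9 -0.1]
```

>>> {"op": "apply_moves", "data": {"steps": [[0.5,4.8,-0.2,0],[0.5,4.8,-0.2,0],[0.4,4.8,-0.2,0],[0.4,4.8,-0.2,0],[0.2,4.7,-0.2,0],[0.2,4.7,-0.2,0],[0,0,0,0],[0,0,0,0]]}}

```text
t: 24.47
tcp_pos: [527.0, 154.0, 78.0]
eef_rot: [-2.138, -2.285, 0.07]
ft_force: [-6.8, 11.1, 0.3]
width: 24.9
```

>>> {"op": "apply_moves", "data": {"steps": [[0,4.7,-0.2,0],[0,4.7,-0.2,0],[0,0,0,0],[0,0,0,0]]}}

```text
t: 24.8
tcp_pos: [536.2, 155.0, 78.0]
eef_rot: [-2.138, -2.285, 0.07]
ft_force: [-6.3, 11.5, 1.5]
width: 24.8
```

```bash
python3 -c "
from h import *
arm((.35,.38,.4,.42,.44,.45))"
```

```text
t 24.8 grip pt [537.  155.5  96.7] r 193.1 ang 91.79 theta~ 0.346 F [-6.3 11.5  1.5] w 24.8
0.35 [-3.1  0.7  0. ]
0.38 [-0.3  5.7 -0.2]
0.4 [-0.3  3.8 -0.1]
0.42 [-0.4  3.8 -0.1]
0.44 [-0.5  3.8 -0.1]
0.45 [-0.3  1.9 -0.1]
```

Radial force of 11 N has built up: the handle turns with the arm while my pads don't. I'll turn the tool along with it (clockwise) and see if that relieves it.

>>> {"op": "apply_moves", "data": {"steps": [[0,0,0,0.05],[0,0,0,0.05],[0,0,0,0.05],[0,0,0,0.05],[0,0,0,0],[0,0,0,0]]}}

```text
t: 25.3
tcp_pos: [537.3, 153.2, 78.2]
eef_rot: [-2.361, -2.064, 0.071]
ft_force: [-4.7, 6.0, 1.1]
width: 24.8
```

```bash
python3 -c "
from h import *
arm((.35,.38,.4,.42,.44,.45)); print(sense()['moment'])"
```

```text
t 25.3 grip pt [537.9 153.7  96.9] r 191.2 ang 91.51 theta~ 0.35 F [-4.7  6.   1.1] w 24.8
0.35 [-1.2  0.1  0. ]
0.38 [ 0.8  5.6 -0.2]
0.4 [ 0.5  3.8 -0.1]
0.42 [ 0.4  3.8 -0.1]
0.44 [ 0.3  3.8 -0.1]
0.45 [ 0.1  1.9 -0.1]
[ 1.20216845 -0.64327921  0.07238697]
```

>>> {"op": "apply_moves", "data": {"steps": [[0.4,2.8,-0.1,0.02],[0.4,2.8,-0.1,0.02],[0.3,2,0,0.02],[0.2,1.8,0,0.02],[0,0,0,0],[0,0,0,0]]}}

```text
t: 25.8
tcp_pos: [546.7, 153.0, 78.2]
eef_rot: [-2.443, -1.969, 0.072]
ft_force: [-4.7, 4.9, 2.7]
width: 24.6
```

```bash
python3 -c "
from h import *
arm((.4,.42,.44,.45)); print(sense()['moment'])"
```

```text
t 25.8 grip pt [547.4 153.4  96.9] r 191.0 ang 88.69 theta~ 0.4 F [-4.7  4.9  2.7] w 24.6
0.4 [-1.   0.3  0. ]
0.42 [ 0.7  3.7 -0.1]
0.44 [ 0.6  3.7 -0.1]
0.45 [ 0.3  1.9 -0.1]
[ 1.20132586 -0.44270719  0.28196858]
```

>>> {"op": "apply_moves", "data": {"steps": [[0.3,1.9,0,0.01],[0.3,1.9,0,0.01],[0.3,1.9,0,0.01],[0.2,1.8,0,0.01],[0,0,0,0],[0,0,0,0]]}}

```text
t: 26.3
tcp_pos: [553.9, 152.6, 78.1]
eef_rot: [-2.481, -1.921, 0.072]
ft_force: [-6.7, 5.3, 4.8]
width: 24.5
```

```bash
python3 -c "
from h import *
arm((.44,.45,.46)); print(sense()['moment'])
p,d=save('scene','pics/scene2.png'); save('top','pics/top2.png')
cv2.imwrite('pics/scene2c.png',cv2.resize(p[230:390,240:440,::-1],None,fx=4,fy=3.75,interpolation=cv2.INTER_CUBIC))
"
```

```text
t 26.3 grip pt [554.6 153.1  96.8] r 191.0 ang 86.5 theta~ 0.438 F [-6.7  5.3  4.8] w 24.5
0.44 [-0.9  0.6  0. ]
0.45 [ 0.3  1.9 -0.1]
0.46 [ 0.3  1.9 -0.1]
[1.25427164 0.02471936 0.23205116]
```

View pics/scene2c.png

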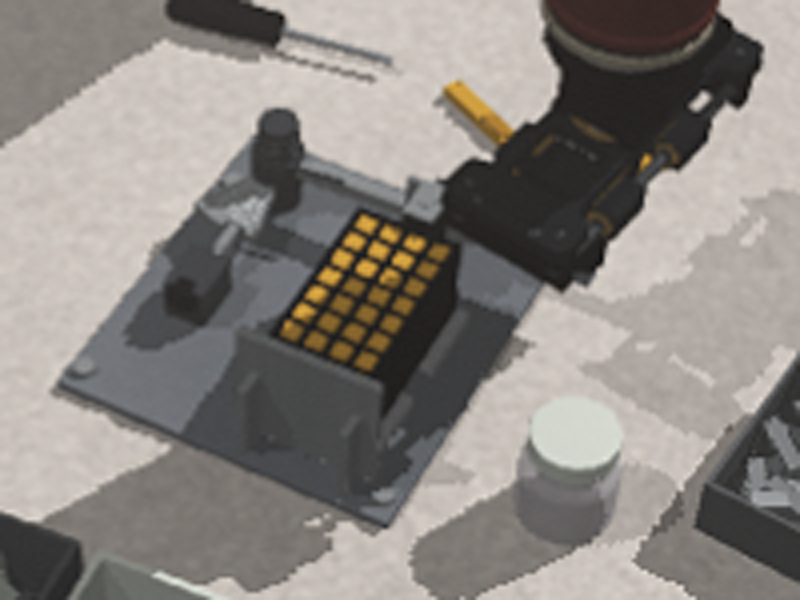

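>>> {"op": "apply_moves", "data": {"steps": [[0.2,1.5,0,0.005],[0.2,1.5,0,0.005],[0,0,0,0],[0,0,0,0],[0,0,0,0]]}}

```text
t: 26.82
tcp_pos: [556.7, 152.4, 78.1]
eef_rot: [-2.491, -1.909, 0.072]
ft_force: [-6.8, 6.2, 6.9]
width: 24.7
```

```bash
python3 -c "
from h import *
arm((.46,)); h=np.array([472.7,138.5])
s=sense();R=Ro.from_rotvec(s['eef_rot']).as_matrix(); g=(s['tcp_pos']-18.7*R[:,2])[:2]; print('theta chord',2*np.arcsin(np.linalg.norm(g-h)/380))
"
```

```text
t 26.82 grip pt [557.4 152.9  96.8] r 191.0 ang 85.68 theta~ 0.452 F [-6.8  6.2  6.9] w 24.7
0.46 [-0.7  1.7 -0. ]
theta chord 0.4559838343889488
```

```bash
python3 - <<'E'
from h import *
p,d=save('top','pics/top3.png'); save('scene','pics/scene3.png')
for n in('top3','scene3','top0','scene0'):
    f=np.load(f'pics/{n}.npz'); P=pts(f,f['d']); z=P[:,:,2]
    # arm bar points in clamp axes
    O=np.array([642.3,59.5]); a=np.radians(-4.2); R=np.array([[np.cos(a),-np.sin(a)],[np.sin(a),np.cos(a)]])
    q=(P[:,:,:2]-O)@R; m=(f['d']>0)&(z>44)&(z<56)&(q[:,:,0]>-180)&(q[:,:,0]<-66)&(q[:,:,1]>-85)&(q[:,:,1]<-25)
    k=q[m]; l=cv2.fitLine(k.astype(np.float32),cv2.DIST_HUBER,0,.01,.01).ravel(); print(n,m.sum(),'theta',round(.45+np.arctan(l[0]/l[1]),3),k.mean(0).round(1))
im=p=np.load('pics/top3.npz')['p']; cv2.imwrite('pics/top3c.png',cv2.resize(im[110:260,200:400,::-1],None,fx=4,fy=4,interpolation=cv2.INTER_CUBIC))
E
```

```text
top3 175 theta 0.445 [-93.7 -55.7]
scene3 141 theta 0.497 [-88.2 -53.9]
top0 220 theta -0.11 [-120.5  -53.7]
scene0 150 theta -0.099 [-113.4  -53.8]
```

View pics/top3c.png

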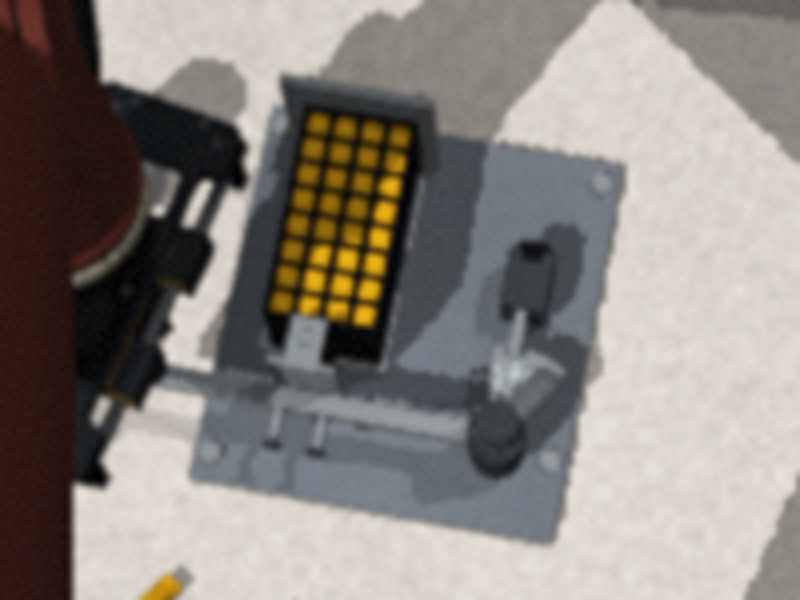

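The bar lies nearly along clamp y, the roller bears on the pile's end, and the pile is straight. I'll add a small nudge, then hold for a moment to check it's steady.

>>> {"op": "apply_moves", "data": {"steps": [[0.1,0.8,0,0],[0,0,0,0],[0,0,0,0],[0,0,0,0],[0,0,0,0],[0,0,0,0],[0,0,0,0],[0,0,0,0]]}}

```text
t: 27.58
tcp_pos: [557.3, 152.4, 78.1]
eef_rot: [-2.49, -1.909, 0.073]
ft_force: [-9.3, 7.2, 7.7]
width: 24.5
```

```bash
python3 -c "
from h import *
arm(); print(sense()['joint_positions'].round(2)); sign_off()"
```

```text
t 27.58 grip pt [558.  152.9  96.8] r 191.0 ang 85.5 theta~ 0.455 F [-9.3  7.2  7.7] w 24.5
[-0.53  0.34  0.22  1.78 -0.07  1.08 -0.55]
the job is handed in; nothing more can be done
```

I stacked trays C and B on tray A, squared the pile and slid it against the end plate. I let go of it, then pushed the clamp's arm past the catch. I handed in at 27.6 s, still holding the handle against the spring.

**Last checks**
- **Pile:** it looked straight in the scene and top pictures. Its gripped width was 62.0 mm, one tray wide. It stopped at about 646 mm in world x, where my measured clamp position puts "home".
- **Arm angle:** about 0.455 rad from the tool position, inside the 0.42–0.48 squeeze range.
- **Push on the handle:** about 9 N, within the expected 7–12 N.

**What disagreed or went wrong**
- The arm angle read 0.445 from the top view and 0.497 from the scene view. The scene value is past the hard stop. Both views also read about −0.1 rad with the arm open, where it should be 0, so this check is rough.
- I did not sense the catch's click directly; I infer it from the arm being well past 0.38.
- Joint 7 reached its range limit (−2.65) on a first turn the wrong way, so I turned back the other way. That left the tool about 2.7° off vertical.
- A side force of about 7 N from the handle on the gripper remains.

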